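Tighten the ring clamp: snug, then thirty degrees

TASK

Two small clamps stand on the bench; the one holding the brass ring is already set, so leave its knob alone. Turn the black knob of the clamp that holds the aluminium ring clockwise until it goes snug and the resistance rises sharply, then give it a further 30 degrees and let go.

Things in the scene. Friction and masses are not known exactly. Their poses are not given: they have to be found in the camera images.
- clamp_knob_grip (a point): Black bar knob on the clamp with the ALUMINIUM ring (64 mm wide, on a fixed 130 x 90 mm steel plate, under a white strap 92 x 22 mm, top 46 mm above bench). Upright bar 50 long, 14 thick, 36 high, 60 to 96 mm above bench, on a 38 mm disc; yellow stripe at one end. Point: on the vertical turning axis in the bar, 82 mm above bench. Turns with knob: x along the bar to the stripe, y across, z up.
- clamp_knob (a joint): Loose turn of that knob, rad, growing clockwise seen from above. Starts at 0.1 to 0.5, runs almost freely (0.03 N m) to 0.9, where it is snug: the bar then lies along the white strap. Turning on takes about 0.25 N m and counts in clamp_screw while this stays at 0.9. Stays where it is left.
- clamp_screw (a joint): Extra turn of the same knob past snug, rad clockwise: 0 until snug, then it grows with the knob (the angle by which the bar has passed the strap). 30 degrees is 0.52. Stays where it is left.
- brass_knob (a joint): Knob of the other clamp, identical but with a BRASS ring; the two clamps may stand either way round, each at its own yaw. Already tight, its bar 30 degrees clockwise past its strap, as on a finished clamp. Turn in rad, 0 at the start; leave it.
Things that resemble listed ones, but are neither listed nor needed, are in the scene too. Leave any brown look-alike of the part that bears brass_knob alone. Leave any red look-alike of the part that bears clamp_knob_grip alone.

How it is judged:
On the way:
1. the aluminium ring's knob is snug (value of joint clamp_knob above 0.82 rad), for 0.1 s.
At the end, for the whole second after the job is handed in: The aluminium ring's knob is snug (loose turn above 0.82 rad) and 30 degrees past snug, give or take 10 degrees (extra turn 0.34 to 0.70 rad), at rest; the brass ring's knob is within 0.15 rad of where it was (value of joint clamp_knob above 0.82 rad and value of joint clamp_screw between 0.34 and 0.7 rad and velocity of joint clamp_screw between -0.05 and 0.05 rad/s and value of joint brass_knob between -0.15 and 0.15 rad); the robot touches nothing.
It fails at once if the aluminium ring's clamp is overtightened (more than 45 degrees past snug) (value of joint clamp_screw above 0.79 rad).
It fails at once if the brass ring's knob is turned (value of joint brass_knob above 0.15 rad or value of joint brass_knob below -0.15 rad).
It also fails if it takes over 32 s, if anything falls off the work surface, if the arm or the gripper's body presses on something with over 40 N, if the wrist force passes 120 N, or if a joint passes its speed limit or range.

ROBOT

A 7-joint arm with a two-finger parallel gripper is mounted at the origin on the work surface. World frame = base frame: x ahead of the robot, y to its left, z up, the work surface at z = 0. Lengths are in m, angles in rad, forces in N, time in s.
With the tool pointing down it reaches from about 0.425 to 0.925 m from the base axis. Payload 6.8 kg.
Tool frame: the origin (TCP) lies on the centre line of the jaws, within the pads' length; the fingertips stand 19 mm ahead of it and the grasp point (between the pads) is the TCP; z points along the fingers, y is the line along which they close (so a half turn about z gives the same grasp; the last joint's range is limited). The gripper opens to 85 mm and grips with 20 to 120 N. Pads are 22 mm wide; open, the fingers measure 114 mm over their backs; the gripper's body (76 mm by 85 mm) begins 54 mm behind the grasp point. The pads swing forward as they close: fully open they stand 13 mm farther back than shut.
Start: joints at [-1.436, 0.477, 0.022, 1.555, -0.011, 1.109, -0.083], TCP at [0.162, 0.655, 0.25] pointing down, gripper open.
Joint ranges: [-2.96, 2.96], [-0.34, 2.1], [-1.41, 1.46], [0.24, 2.44], [-1.37, 4.51], [0.17, 1.92], [-2.96, 2.96]. Speed limits (rad/s): [2.39, 2.39, 3.14, 3.14, 3.14, 3.14, 3.14].

INTERFACE

Orientations are given as a rotation vector (axis times angle).
In Python, from bench import r gives the robot as it stands. The module is installed in compiled form; this text tells all that it offers.
- The arm moves only by the tool arm_command, never from a script. Its argument "rows" is a list of rows, each an object of numbers: "fingers": the opening, from -1 (shut) to 1 (fully open); "x", "y", "z": the shift along the tool's x, y, z in m; "ax", "ay", "az": the turn, a rotation vector about the tool's x, y, z in degrees. In form: [{"fingers": .., "x": .., "y": .., "z": .., "ax": .., "ay": .., "az": ..}, ...]. A call has 1 to 10 rows; each row shifts and turns the commanded pose from where the row before left it, along the tool's axes as they then stand; what a row does not reach is not made up. A row lasts 1/12 s, in which the tool goes at most 41.7 mm and 7.16 degrees, less where a joint would pass 70% of its speed; a pose out of reach is approached as far as the arm can. A call is refused whole if a number of a shift passes 0.0417 or a number of a turn 7.16, either way. A call with a gripper value outside its range is refused whole. The fingers move at their own pace and stop on an object; "grip_force" is the grip in N (left out, the last holds). Time passes only in rows, so rows that do not move let the fingers close. It gives the time, the measured TCP pose, the force, the opening and the grip force at its end, in the units of the state.
- r.get_obs(): the state, without advancing time (a new reading comes with each control period).
- r.grab_frame(name): name is "scene" or "top" or "wrist"; returns a dict with "frame" (420x560x3 uint8, red, green, blue), "depth" (420x560 float32, m along the optical axis (not along the pixel's ray), 0 where there is no reading), "K" (3x3 intrinsics, pixels), "distortion" ([k1, k2, p1, p2, k3] as OpenCV has them; the pictures are not rectified), "world_from_camera" (4x4, takes a point from camera to world coordinates). Camera axes: x right, y down, z forward; pixel columns grow to the right and rows downward; lengths in m; the calibration is good to about 2 mm. A picture is of the moment at which its call begins.
- r.hand_in(): hands the job in; it is judged then, once.
The state is a dict: "clock": time; "joints": joint angles; "qvel": joint speeds; "tau": joint torques, N m; "tcp_pos": TCP position; "orientation": TCP orientation; "contact_force": force on the tool from outside, world axes, zero at the start; "moment": the same for the moment, N m; "grip_width": finger opening in m; "gripper_force": force on a finger pad.
Only numpy, scipy, OpenCV 4.12 (cv2) and the standard library are available. Lean on these libraries where they do the work, as an engineer would, in place of code of your own. Each camera call takes 0.05 s, during which the arm holds its last target. There are 200 camera calls.

## Working session

There is one attempt and no reset: what is moved stays moved. The work goes in short steps, Python scripts to look and compute and a tool call to move; the robot and the scene stay as the last step left them, time stands still between calls to the robot, and variables do not carry over. Pictures are saved under pics/ and viewed, at most 10 in all, crops included, and the job is handed in when it is done.

Besides the shell and the picture viewer there is one more tool, called after "Request:" as name(argument=value, ...), one argument or row to a line, values as JSON. arm_command: Moves the arm, as the interface text tells. Its arguments: {"type":"object","properties":{"rows":{"type":"array"},"grip_force":{"type":"number"}},"required":["rows"]}

```bash
mkdir -p pics; python3 - <<'E'
from bench import r
import cv2,numpy as np,pickle
d={n:r.grab_frame(n) for n in("top","scene")}
pickle.dump(d,open("f0.pkl","wb"))
for n in d: cv2.imwrite(f"pics/{n}0.png",d[n]["frame"][:,:,::-1]); print(n,d[n]["K"],d[n]["world_from_camera"],d[n]["distortion"])
o=r.get_obs(); print(o)
E
```

```text
top [[423.83464937   0.         276.63476051]
 [  0.         423.83464937 212.21595625]
 [  0.           0.           1.        ]] [[ 0.02197575 -0.99106948  0.13152323  0.41881937]
 [-0.99964651 -0.02375136 -0.01194669  0.06058927]
 [ 0.01496386 -0.1312142  -0.9912411   0.81290048]
 [ 0.          0.          0.          1.        ]] [-0.03926009  0.          0.          0.          0.        ]
scene [[546.50695201   0.         286.22418678]
 [  0.         546.50695201 206.19409896]
 [  0.           0.           1.        ]] [[-0.1375497   0.62706178 -0.76672916  1.37340361]
 [ 0.99048056  0.09123889 -0.10307145  0.15283061]
 [ 0.00532335 -0.77360778 -0.63364238  0.77961044]
 [ 0.          0.          0.          1.        ]] [-0.18140803  0.          0.          0.          0.        ]
{'clock': 0.1, 'joints': array([-1.43608363,  0.47775311,  0.0223627 ,  1.55633622, -0.01150044,
        1.10931455, -0.08308818]), 'qvel': array([ 0.00044737, -0.00121253, -0.00102465, -0.00256823,  0.0003956 ,
        0.00137725, -0.00194722]), 'tau': array([ 3.98493881e-03, -5.97763467e+01,  1.61367517e+00, -2.81955117e+01,
        1.28454203e-02,  5.04954223e-03, -1.65861616e-05]), 'tcp_pos': array([0.16219258, 0.65470817, 0.2494063 ]), 'orientation': array([-3.80442338e-01, -3.11839859e+00,  2.64078636e-03]), 'contact_force': array([-0.50995166,  0.30055116, -0.33737334]), 'moment': array([ 0.04764347,  0.03534853, -0.02000909]), 'gripper_force': 0.0, 'grip_width': 0.0851282552146978}
```

View pics/top0.png

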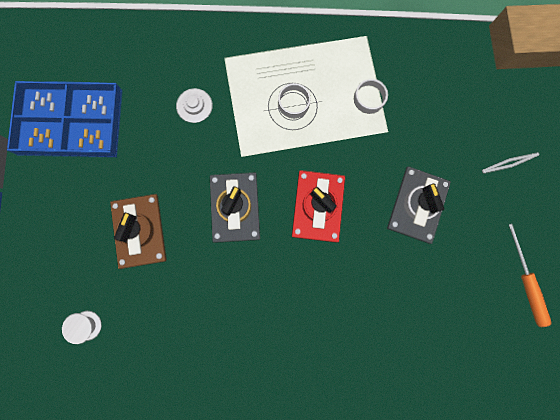

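View pics/scene0.png

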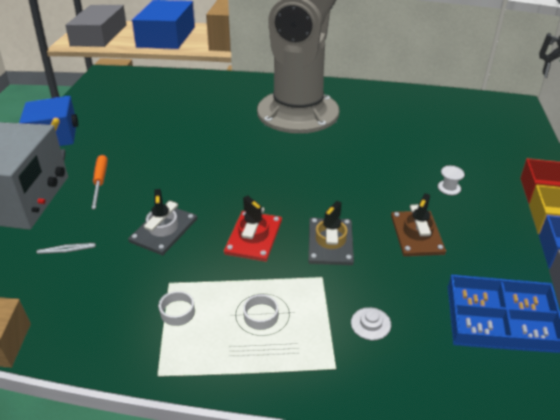

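The top view shows the aluminium-ring clamp at about (424,203), with its knob at (432,198) and the yellow stripe up-left. The brass one is at (233,205), the red decoy at (320,203) and the brown decoy at (135,230). The scene view has the aluminium clamp at (163,222).

```bash
cat > h.py <<'E'
import cv2,numpy as np
def cloud(f):
    h,w=f["depth"].shape
    u,v=np.meshgrid(np.arange(w),np.arange(h))
    p=cv2.undistortPoints(np.stack([u,v],-1).reshape(-1,1,2).astype(float),f["K"],f["distortion"]).reshape(h,w,2)
    z=f["depth"][...,None]; P=np.concatenate([p*z,z],-1)
    T=f["world_from_camera"]; return P@T[:3,:3].T+T[:3,3]
def onplane(f,mask,z):
    v,u=np.nonzero(mask)
    p=cv2.undistortPoints(np.stack([u,v],-1).reshape(-1,1,2).astype(float),f["K"],f["distortion"]).reshape(-1,2)
    T=f["world_from_camera"]; d=np.c_[p,np.ones(len(p))]@T[:3,:3].T
    return T[:3,3]+d*((z-T[2,3])/d[:,2])[:,None]
def rect(xy):
    (c,s,a)=cv2.minAreaRect((xy*1000).astype(np.float32))
    if s[0]<s[1]: s=s[::-1];a+=90
    return np.round(c,1),np.round(s,1),round((a+90)%180-90,1)
E
python3 - <<'E'
import pickle,numpy as np,cv2
from h import *
d=pickle.load(open("f0.pkl","rb"))
for n,b in(("top",(385,455,160,245)),("scene",(125,200,180,255))):
    f=d[n];W=cloud(f);m=np.zeros(f["depth"].shape,bool);m[b[2]:b[3],b[0]:b[1]]=1
    m&=f["depth"]>0
    im=f["frame"].astype(int);R,G,B=im[...,0],im[...,1],im[...,2]
    top=m&(W[...,2]>.085)
    print(n,"bartop",top.sum(),rect(W[top][:,:2]),W[top].mean(0),W[top][:,2].max())
    y=m&(R>130)&(G>100)&(B<90)&(R-B>70)
    print("stripe",y.sum(),W[y].mean(0),W[y][:,2])
    w=m&(im.min(-1)>190)
    w2=w&(abs(W[...,2]-.046)<.006)
    print("strap",w2.sum(),rect(W[w2][:,:2]))
    pl=m&(abs(W[...,2]-.008)<.006)&(im.max(-1)-im.min(-1)<25)
    print("plate",pl.sum(),rect(W[pl][:,:2]),np.median(W[pl][:,2]))
    k=m&(im.max(-1)<60)&(W[...,2]>.05)
    print("black",rect(W[k][:,:2]))
    if n=="top": 
        # high objects anywhere
        hh=(f["depth"]>0)&(W[...,2]>.09)&(W[...,2]<.3)
        nl,l,st,c=cv2.connectedComponentsWithStats(hh.astype(np.uint8))
        for i in range(1,nl):
            if st[i,4]>20: print(c[i],st[i,4],W[l==i].mean(0).round(3))
f=d["top"];cv2.imwrite("pics/crop.png",cv2.resize(f["frame"][150:260,370:470,::-1],(600,660)[:2] if 0 else (545,600),interpolation=cv2.INTER_CUBIC))
E
```

```text
top bartop 271 (array([ 547.6, -224.2]), array([49.6, 15.2]), 19.6) [ 0.54664244 -0.22249311  0.09417304] 0.09917187662099458
stripe 42 [ 0.55994201 -0.22060857  0.09621185] [0.09809483 0.09509146 0.09432705 0.09661664 0.09508867 0.09734219
 0.09878157 0.09579601 0.0986759  0.09776247 0.0962443  0.09864774
 0.09602777 0.09570715 0.09525644 0.09610308 0.09511034 0.09544689
 0.09534651 0.09634156 0.09438772 0.09727092 0.09563451 0.09495431
 0.09580113 0.09628877 0.09728295 0.09718596 0.09439979 0.09395916
 0.0949822  0.09579598 0.096621   0.09578093 0.0951158  0.09653816
 0.09799192 0.09917188 0.09667437 0.09554637 0.0967425  0.09496284]
strap 234 (array([ 550.6, -215. ]), array([91.4, 40.5]), -18.1)
plate 1936 (array([ 547.2, -224.7]), array([130.6,  90.6]), -18.7) 0.011463599811189662
black (array([ 545.1, -218.9]), array([49.4, 25.1]), 22.9)
[435.32780083 197.19917012] 241 [ 0.547 -0.223  0.095]
[229.9875     200.07083333] 240 [0.533 0.132 0.096]
[323.48319328 198.79831933] 238 [ 0.539 -0.028  0.095]
[122.54022989 226.7394636 ] 261 [0.483 0.313 0.095]
scene bartop 139 (array([ 552.6, -222.9]), array([48.6, 14.5]), 19.3) [ 0.55589566 -0.22129353  0.09438783] 0.09926218838480327
stripe 24 [ 0.56183587 -0.21943382  0.09669637] [0.09591829 0.09926219 0.09625193 0.09728199 0.09624302 0.09506934
 0.09637594 0.09575432 0.09733445 0.09629842 0.09798421 0.09602814
 0.09739186 0.09589484 0.09572491 0.09637739 0.09540769 0.0970796
 0.09633767 0.09846492 0.09586641 0.09741876 0.09852408 0.09642255]
strap 136 (array([ 549.7, -224.5]), array([90.4, 22. ]), -17.8)
plate 954 (array([ 537.3, -227.6]), array([155.6, 108.7]), -17.7) 0.011863958377227701
black (array([ 553.8, -222.7]), array([49.4, 30.4]), 37.6)
```

View pics/crop.png

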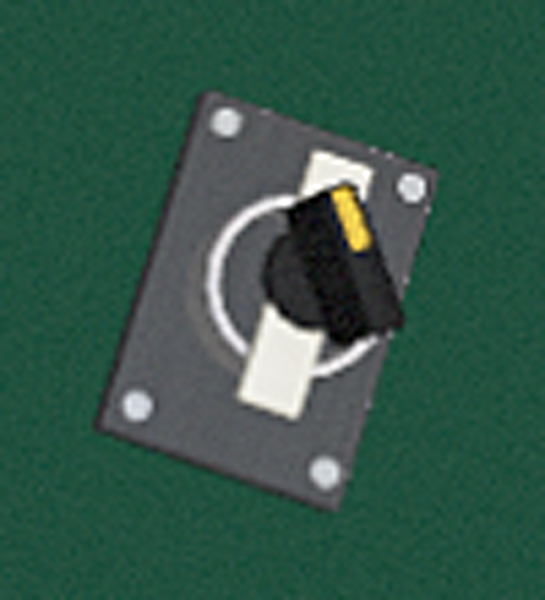

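The heights and sizes check out: plate 130.6 x 90.6 mm, bar 49.6 x 15.2 mm, strap 91 x 22 mm.

- **Axis:** about (0.548, -0.2245).
- **Bar yaw:** +19.5°.
- **Strap yaw:** -18.1°, so 37.6° clockwise to snug and a final bar yaw of about -48°.

I'll swing round the base first.

Request:
arm_command(
  rows=[
    {"fingers":1,"x":-0.02,"az":1.7},
    {"fingers":1,"x":-0.041,"az":3.5},
    {"fingers":1,"x":-0.041,"az":3.5},
    {"fingers":1,"x":-0.041,"az":3.5},
    {"fingers":1,"x":-0.041,"az":3.5},
    {"fingers":1,"x":-0.041,"az":3.5},
    {"fingers":1,"x":-0.041,"az":3.5},
    {"fingers":1,"x":-0.041,"az":3.5},
    {"fingers":1,"x":-0.041,"az":3.5},
    {"fingers":1,"x":-0.041,"az":3.5},
  ],
  grip_force=60,
)

```text
validation failed for argument at $.ro...
```

Request:
arm_command(
  rows=[
    {"fingers":1,"x":-0.041,"az":3.5},
    {"fingers":1,"x":-0.041,"az":3.5},
    {"fingers":1,"x":-0.041,"az":3.5},
    {"fingers":1,"x":-0.041,"az":3.5},
    {"fingers":1,"x":-0.041,"az":3.5},
    {"fingers":1,"x":-0.041,"az":3.5},
    {"fingers":1,"x":-0.041,"az":3.5},
    {"fingers":1,"x":-0.041,"az":3.5},
    {"fingers":1,"x":-0.041,"az":3.5},
    {"fingers":1,"x":-0.041,"az":3.5},
  ],
)

```text
validation failed for argument at $.ro...
```

```bash
cat > go.py <<'E'
import sys
from bench import r
from scipy.spatial.transform import Rotation as R
import numpy as np
o=r.get_obs(); M=R.from_rotvec(o["orientation"]).as_matrix()
yaw=np.degrees(np.arctan2(M[1,0],M[0,0]))
t=np.array([float(a) for a in sys.argv[1:4]])
print("t",round(o["clock"],2),"tcp",o["tcp_pos"].round(4),"yaw",round(yaw,1),"toolz",M[:,2].round(3),"w",o["grip_width"].round(4),"F",o["contact_force"].round(1),"M",o["moment"].round(2),"gf",round(o["gripper_force"],1),"q",o["joints"].round(2))
print("shift tool",(M.T@(t-o["tcp_pos"])).round(4),"az",round((yaw-float(sys.argv[4])+90)%180-90,1))
E
python3 go.py .548 -.2245 .25 19.5
```

```text
Traceback (most recent call last):
  File "go.py", line 8, in <module>
    print("t",round(o["clock"],2),"tcp",o["tcp_pos"].round(4),"yaw",round(yaw,1),"toolz",M[:,2].round(3),"w",o["grip_width"].round(4),"F",o["contact_force"].round(1),"M",o["moment"].round(2),"gf",round(o["gripper_force"],1),"q",o["joints"].round(2))
                                                                                                             ^^^^^^^^^^^^^^^^^^^^^
AttributeError: 'float' object has no attribute 'round'
```

Validation failed; perhaps every field must be given in each row.

Request:
arm_command(
  rows=[
    {"fingers":1,"x":-0.02,"y":0,"z":0,"ax":0,"ay":0,"az":1.7},
    {"fingers":1,"x":-0.041,"y":0,"z":0,"ax":0,"ay":0,"az":3.5},
    {"fingers":1,"x":-0.041,"y":0,"z":0,"ax":0,"ay":0,"az":3.5},
    {"fingers":1,"x":-0.041,"y":0,"z":0,"ax":0,"ay":0,"az":3.5},
    {"fingers":1,"x":-0.041,"y":0,"z":0,"ax":0,"ay":0,"az":3.5},
    {"fingers":1,"x":-0.041,"y":0,"z":0,"ax":0,"ay":0,"az":3.5},
    {"fingers":1,"x":-0.041,"y":0,"z":0,"ax":0,"ay":0,"az":3.5},
    {"fingers":1,"x":-0.041,"y":0,"z":0,"ax":0,"ay":0,"az":3.5},
  ],
  grip_force=60,
)

```text
clock: 0.77
tcp_pos: [0.4397, 0.5233, 0.2499]
orientation: [1.083, 2.949, -0.001]
contact_force: [0.0, 0.2, 0.6]
grip_width: 0.0853
gripper_force: 0.0
```

Request:
arm_command(
  rows=[
    {"fingers":1,"x":-0.041,"y":0,"z":0,"ax":0,"ay":0,"az":3.5},
    {"fingers":1,"x":-0.041,"y":0,"z":0,"ax":0,"ay":0,"az":3.5},
    {"fingers":1,"x":-0.041,"y":0,"z":0,"ax":0,"ay":0,"az":3.5},
    {"fingers":1,"x":-0.041,"y":0,"z":0,"ax":0,"ay":0,"az":3.5},
    {"fingers":1,"x":-0.041,"y":0,"z":0,"ax":0,"ay":0,"az":3.5},
    {"fingers":1,"x":-0.041,"y":0,"z":0,"ax":0,"ay":0,"az":3.5},
    {"fingers":1,"x":-0.041,"y":0,"z":0,"ax":0,"ay":0,"az":3.5},
    {"fingers":1,"x":-0.041,"y":0,"z":0,"ax":0,"ay":0,"az":3.5},
    {"fingers":1,"x":-0.041,"y":0,"z":0,"ax":0,"ay":0,"az":3.5},
    {"fingers":1,"x":-0.041,"y":0,"z":0,"ax":0,"ay":0,"az":3.5},
  ],
)

```text
clock: 1.6
tcp_pos: [0.6649, 0.1882, 0.2499]
orientation: [1.92, 2.487, -0.001]
contact_force: [1.0, 0.1, -0.2]
grip_width: 0.0855
gripper_force: 0.0
```

Request:
arm_command(
  rows=[
    {"fingers":1,"x":-0.041,"y":0,"z":0,"ax":0,"ay":0,"az":3.5},
    {"fingers":1,"x":-0.041,"y":0,"z":0,"ax":0,"ay":0,"az":3.5},
    {"fingers":1,"x":-0.041,"y":0,"z":0,"ax":0,"ay":0,"az":3.5},
    {"fingers":1,"x":-0.041,"y":0,"z":0,"ax":0,"ay":0,"az":3.5},
    {"fingers":1,"x":-0.041,"y":0,"z":0,"ax":0,"ay":0,"az":3.5},
    {"fingers":1,"x":-0.041,"y":0,"z":0,"ax":0,"ay":0,"az":3.5},
    {"fingers":1,"x":-0.041,"y":0,"z":0,"ax":0,"ay":0,"az":3.5},
    {"fingers":1,"x":-0.041,"y":0,"z":0,"ax":0,"ay":0,"az":3.5},
    {"fingers":1,"x":0,"y":0,"z":0,"ax":0,"ay":0,"az":7.1},
    {"fingers":1,"x":0,"y":0,"z":0,"ax":0,"ay":0,"az":7.1},
  ],
)

```text
clock: 2.43
tcp_pos: [0.6774, -0.1396, 0.2506]
orientation: [2.693, 1.614, -0.002]
contact_force: [0.6, 2.0, -0.5]
grip_width: 0.0855
gripper_force: 0.0
```

```bash
sed -i 's/o\["grip_width"\].round(4)/round(o["grip_width"],4)/' go.py; python3 go.py .548 -.2245 .15 19.5
```

```text
t 2.43 tcp [ 0.6774 -0.1396  0.2506] yaw 61.9 toolz [-0.    -0.002 -1.   ] w 0.0855 F [ 0.6  2.  -0.5] M [ 0.06 -0.04 -0.03] gf 0.0 q [-0.29  0.57  0.61  1.54 -0.34  1.14 -0.1 ]
shift tool [-0.1357 -0.0741  0.1008] az 42.4
```

Request:
arm_command(
  rows=[
    {"fingers":1,"x":-0.027,"y":-0.015,"z":0.012,"ax":0,"ay":0,"az":0},
    {"fingers":1,"x":-0.027,"y":-0.015,"z":0.012,"ax":0,"ay":0,"az":0},
    {"fingers":1,"x":-0.027,"y":-0.015,"z":0.012,"ax":0,"ay":0,"az":0},
    {"fingers":1,"x":-0.027,"y":-0.015,"z":0.012,"ax":0,"ay":0,"az":0},
    {"fingers":1,"x":-0.027,"y":-0.014,"z":0.012,"ax":0,"ay":0,"az":0},
    {"fingers":1,"x":0,"y":0,"z":0.01,"ax":0,"ay":0,"az":7},
    {"fingers":1,"x":0,"y":0,"z":0.01,"ax":0,"ay":0,"az":7},
    {"fingers":1,"x":0,"y":0,"z":0.01,"ax":0,"ay":0,"az":7},
    {"fingers":1,"x":0,"y":0,"z":0.01,"ax":0,"ay":0,"az":7},
    {"fingers":1,"x":0,"y":0,"z":0,"ax":0,"ay":0,"az":7},
  ],
)

```text
clock: 3.27
tcp_pos: [0.5498, -0.2195, 0.1484]
orientation: [-3.052, -0.741, 0.004]
contact_force: [0.3, 0.2, 0.0]
grip_width: 0.0854
gripper_force: 0.0
```

Request:
arm_command(
  rows=[
    {"fingers":1,"x":0,"y":0,"z":0,"ax":0,"ay":0,"az":7},
    {"fingers":1,"x":0,"y":0,"z":0,"ax":0,"ay":0,"az":0},
    {"fingers":1,"x":0,"y":0,"z":0,"ax":0,"ay":0,"az":0},
  ],
)

```text
clock: 3.52
tcp_pos: [0.551, -0.2199, 0.1501]
orientation: [3.089, 0.569, -0.001]
contact_force: [0.1, 0.8, 0.8]
grip_width: 0.0851
gripper_force: 0.0
```

```bash
python3 go.py .548 -.2245 .082 19.5; python3 - <<'E'
from bench import r
from h import *
for n in("wrist","top"):
    f=r.grab_frame(n); 
    if n=="wrist": cv2.imwrite("pics/w1.png",f["frame"][:,:,::-1])
    W=cloud(f); m=(f["depth"]>0)&(np.linalg.norm(W[...,:2]-[.548,-.2245],axis=-1)<.035)&(W[...,2]>.088)&(W[...,2]<.1)&(f["frame"].max(-1)<110)
    if m.sum()>20: print(n,m.sum(),rect(W[m][:,:2]))
    im=f["frame"].astype(int); w=(f["depth"]>0)&(im.min(-1)>150)&(abs(W[...,2]-.046)<.006)&(np.linalg.norm(W[...,:2]-[.548,-.2245],axis=-1)<.06)
    if w.sum()>20: print("strap",w.sum(),rect(W[w][:,:2]))
E
```

```text
t 3.52 tcp [ 0.551  -0.2199  0.1501] yaw 20.9 toolz [-0.001 -0.001 -1.   ] w 0.0851 F [0.1 0.8 0.8] M [-0.05 -0.02 -0.03] gf 0.0 q [-0.29  0.57  0.77  1.88 -0.5   0.89 -0.47]
shift tool [-0.0044  0.0032  0.0681] az 1.4
wrist 1447 (array([ 550.2, -223.8]), array([49.1, 14. ]), 19.4)
strap 2335 (array([ 549.4, -224. ]), array([92.1, 22.6]), -18.3)
top 82 (array([ 547. , -223.8]), array([48.8, 14.5]), 19.4)
strap 235 (array([ 547. , -224.7]), array([92.1, 35.2]), -7.7)
```

View pics/w1.png

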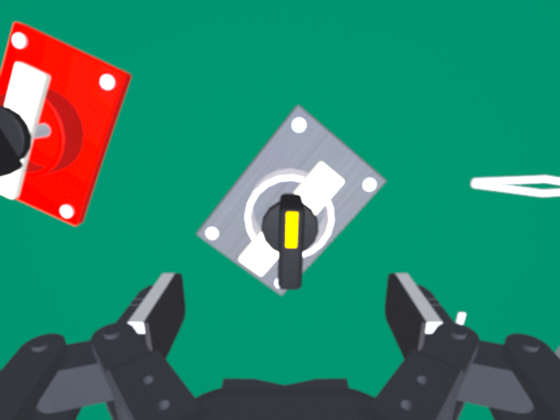

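The wrist view confirms it: bright aluminium ring, knob at (291,240), nothing near the fingers. Wrist bar centre is (0.550, -0.224) at 19.4°, strap at -18.3°. Now descend and grip.

Request:
arm_command(
  rows=[
    {"fingers":1,"x":-0.0033,"y":0.0031,"z":0.01,"ax":0,"ay":0,"az":1.4},
    {"fingers":1,"x":0,"y":0,"z":0.018,"ax":0,"ay":0,"az":0},
    {"fingers":1,"x":0,"y":0,"z":0.018,"ax":0,"ay":0,"az":0},
    {"fingers":1,"x":0,"y":0,"z":0.015,"ax":0,"ay":0,"az":0},
    {"fingers":1,"x":0,"y":0,"z":0.006,"ax":0,"ay":0,"az":0},
    {"fingers":1,"x":0,"y":0,"z":0,"ax":0,"ay":0,"az":0},
    {"fingers":1,"x":0,"y":0,"z":0,"ax":0,"ay":0,"az":0},
  ],
)

```text
clock: 4.2
tcp_pos: [0.5492, -0.2241, 0.0833]
orientation: [3.097, 0.526, -0.0]
contact_force: [-0.1, 0.2, 0.7]
grip_width: 0.0853
gripper_force: 0.0
```

```bash
python3 go.py .549 -.224 .083 19.4
```

```text
t 4.2 tcp [ 0.5492 -0.2241  0.0833] yaw 19.3 toolz [-0. -0. -1.] w 0.0853 F [-0.1  0.2  0.7] M [-0.02  0.01 -0.01] gf 0.0 q [-0.22  0.66  0.7   1.92 -0.59  0.78 -0.43]
shift tool [-0.0001 -0.0002  0.0003] az -0.1
```

Request:
arm_command(
  rows=[
    {"fingers":-1,"x":0,"y":0,"z":0,"ax":0,"ay":0,"az":0},
    {"fingers":-1,"x":0,"y":0,"z":0,"ax":0,"ay":0,"az":0},
    {"fingers":-1,"x":0,"y":0,"z":0,"ax":0,"ay":0,"az":0},
    {"fingers":-1,"x":0,"y":0,"z":0,"ax":0,"ay":0,"az":0},
    {"fingers":-1,"x":0,"y":0,"z":0,"ax":0,"ay":0,"az":0},
    {"fingers":-1,"x":0,"y":0,"z":0,"ax":0,"ay":0,"az":0},
    {"fingers":-1,"x":0,"y":0,"z":0,"ax":0,"ay":0,"az":0},
    {"fingers":-1,"x":0,"y":0,"z":0,"ax":0,"ay":0,"az":0},
    {"fingers":-1,"x":0,"y":0,"z":0,"ax":0,"ay":0,"az":0},
    {"fingers":-1,"x":0,"y":0,"z":0,"ax":0,"ay":0,"az":0},
  ],
  grip_force=60,
)

```text
clock: 5.03
tcp_pos: [0.5496, -0.2239, 0.0837]
orientation: [3.097, 0.526, 0.001]
contact_force: [0.6, -0.2, 5.5]
grip_width: 0.0132
gripper_force: 59.9
```

```bash
python3 go.py .549 -.224 .083 19.4
```

```text
t 5.03 tcp [ 0.5496 -0.2239  0.0837] yaw 19.3 toolz [ 0.001 -0.    -1.   ] w 0.0132 F [ 0.6 -0.2  5.5] M [-0.06  0.13  0.05] gf 59.9 q [-0.22  0.66  0.7   1.92 -0.59  0.78 -0.43]
shift tool [-0.0006 -0.0001  0.0007] az -0.1
```

Gripped at 13 mm, with little side load. Turn 30° first, still loose, then go through snug.

Request:
arm_command(
  rows=[
    {"fingers":-1,"x":0,"y":0,"z":0,"ax":0,"ay":0,"az":3},
    {"fingers":-1,"x":0,"y":0,"z":0,"ax":0,"ay":0,"az":3},
    {"fingers":-1,"x":0,"y":0,"z":0,"ax":0,"ay":0,"az":4},
    {"fingers":-1,"x":0,"y":0,"z":0,"ax":0,"ay":0,"az":4},
    {"fingers":-1,"x":0,"y":0,"z":0,"ax":0,"ay":0,"az":4},
    {"fingers":-1,"x":0,"y":0,"z":0,"ax":0,"ay":0,"az":4},
    {"fingers":-1,"x":0,"y":0,"z":0,"ax":0,"ay":0,"az":4},
    {"fingers":-1,"x":0,"y":0,"z":0,"ax":0,"ay":0,"az":4},
    {"fingers":-1,"x":0,"y":0,"z":0,"ax":0,"ay":0,"az":0},
    {"fingers":-1,"x":0,"y":0,"z":0,"ax":0,"ay":0,"az":0},
  ],
)

```text
clock: 5.87
tcp_pos: [0.5496, -0.2236, 0.0836]
orientation: [-3.128, 0.294, -0.001]
contact_force: [0.1, 1.3, 6.6]
grip_width: 0.0133
gripper_force: 60.4
```

```bash
python3 go.py .549 -.224 .083 -48.3
```

```text
t 5.87 tcp [ 0.5496 -0.2236  0.0836] yaw -10.7 toolz [ 0. -0. -1.] w 0.0133 F [0.1 1.3 6.6] M [ 0.18  0.22 -0.01] gf 60.4 q [-0.31  0.72  0.83  1.92 -0.72  0.83 -0.84]
shift tool [-0.0005  0.0005  0.0006] az 37.6
```

Request:
arm_command(
  rows=[
    {"fingers":-1,"x":0,"y":0,"z":0,"ax":0,"ay":0,"az":3},
    {"fingers":-1,"x":0,"y":0,"z":0,"ax":0,"ay":0,"az":3},
    {"fingers":-1,"x":0,"y":0,"z":0,"ax":0,"ay":0,"az":3},
    {"fingers":-1,"x":0,"y":0,"z":0,"ax":0,"ay":0,"az":3},
    {"fingers":-1,"x":0,"y":0,"z":0,"ax":0,"ay":0,"az":3},
    {"fingers":-1,"x":0,"y":0,"z":0,"ax":0,"ay":0,"az":0},
    {"fingers":-1,"x":0,"y":0,"z":0,"ax":0,"ay":0,"az":0},
  ],
)

```text
clock: 6.45
tcp_pos: [0.5496, -0.2235, 0.0836]
orientation: [-3.063, 0.699, -0.001]
contact_force: [-0.7, 0.9, 7.3]
grip_width: 0.0135
gripper_force: 60.3
```

```bash
python3 go.py .549 -.224 .083 -48.3
```

```text
t 6.45 tcp [ 0.5496 -0.2235  0.0836] yaw -25.7 toolz [ 0.  0. -1.] w 0.0135 F [-0.7  0.9  7.3] M [0.2  0.14 0.  ] gf 60.3 q [-0.34  0.75  0.89  1.93 -0.78  0.86 -1.05]
shift tool [-0.0003  0.0007  0.0006] az 22.6
```

Request:
arm_command(
  rows=[
    {"fingers":-1,"x":0,"y":0,"z":0,"ax":0,"ay":0,"az":3},
    {"fingers":-1,"x":0,"y":0,"z":0,"ax":0,"ay":0,"az":3},
    {"fingers":-1,"x":0,"y":0,"z":0,"ax":0,"ay":0,"az":3},
  ],
)

```text
clock: 6.7
tcp_pos: [0.5497, -0.2234, 0.0836]
orientation: [-2.997, 0.939, -0.001]
contact_force: [-0.2, 1.1, 5.1]
grip_width: 0.0135
gripper_force: 60.1
```

```bash
python3 go.py .549 -.224 .083 -48.3; python3 - <<'E'
from bench import r
import cv2
for n in("wrist","scene"):
    f=r.grab_frame(n)["frame"][:,:,::-1]
    if n=="scene": f=cv2.resize(f[120:270,70:270],(800,600))
    cv2.imwrite(f"pics/{n}2.png",f)
E
```

```text
t 6.7 tcp [ 0.5497 -0.2234  0.0836] yaw -34.8 toolz [ 0.001  0.    -1.   ] w 0.0135 F [-0.2  1.1  5.1] M [0.25 0.11 0.31] gf 60.1 q [-0.36  0.77  0.93  1.93 -0.81  0.88 -1.18]
shift tool [-0.0002  0.0009  0.0006] az 13.5
```

View pics/wrist2.png

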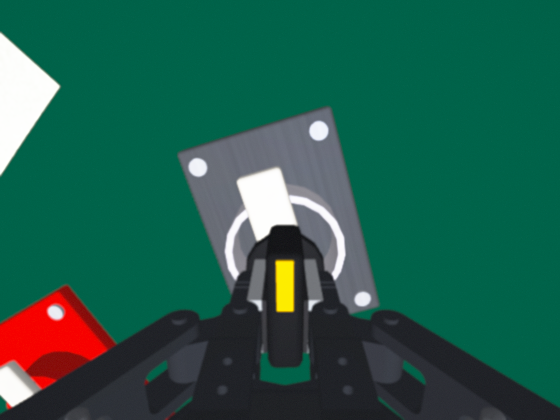

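The wrist view shows the bar (stripe at (285,285)) still square between the pads and past the strap. The moment is 0.31 N m while turning, so it is snug. There are 13.5° left.

Request:
arm_command(
  rows=[
    {"fingers":-1,"x":0,"y":0,"z":0,"ax":0,"ay":0,"az":3},
    {"fingers":-1,"x":0,"y":0,"z":0,"ax":0,"ay":0,"az":3},
    {"fingers":-1,"x":0,"y":0,"z":0,"ax":0,"ay":0,"az":3},
    {"fingers":-1,"x":0,"y":0,"z":0,"ax":0,"ay":0,"az":3},
    {"fingers":-1,"x":0,"y":0,"z":0,"ax":0,"ay":0,"az":1.5},
    {"fingers":-1,"x":0,"y":0,"z":0,"ax":0,"ay":0,"az":0},
    {"fingers":-1,"x":0,"y":0,"z":0,"ax":0,"ay":0,"az":0},
    {"fingers":-1,"x":0,"y":0,"z":0,"ax":0,"ay":0,"az":0},
  ],
)

```text
clock: 7.47
tcp_pos: [0.5498, -0.2234, 0.0836]
orientation: [-2.867, 1.282, -0.001]
contact_force: [-0.5, 0.5, 7.4]
grip_width: 0.0131
gripper_force: 60.3
```

```bash
python3 go.py .549 -.224 .083 -48.3
```

```text
t 7.47 tcp [ 0.5498 -0.2234  0.0836] yaw -48.2 toolz [ 0.001  0.    -1.   ] w 0.0131 F [-0.5  0.5  7.4] M [0.24 0.08 0.17] gf 60.3 q [-0.39  0.8   0.98  1.93 -0.86  0.91 -1.37]
shift tool [-0.      0.001   0.0006] az 0.1
```

Request:
arm_command(
  rows=[
    {"fingers":1,"x":0,"y":0,"z":0,"ax":0,"ay":0,"az":0},
    {"fingers":1,"x":0,"y":0,"z":0,"ax":0,"ay":0,"az":0},
    {"fingers":1,"x":0,"y":0,"z":0,"ax":0,"ay":0,"az":0},
    {"fingers":1,"x":0,"y":0,"z":0,"ax":0,"ay":0,"az":0},
    {"fingers":1,"x":0,"y":0,"z":0,"ax":0,"ay":0,"az":0},
    {"fingers":1,"x":0,"y":0,"z":0,"ax":0,"ay":0,"az":0},
    {"fingers":1,"x":0,"y":0,"z":-0.01,"ax":0,"ay":0,"az":0},
    {"fingers":1,"x":0,"y":0,"z":-0.02,"ax":0,"ay":0,"az":0},
    {"fingers":1,"x":0,"y":0,"z":-0.03,"ax":0,"ay":0,"az":0},
    {"fingers":1,"x":0,"y":0,"z":-0.03,"ax":0,"ay":0,"az":0},
  ],
)

```text
clock: 8.3
tcp_pos: [0.5487, -0.2237, 0.1745]
orientation: [2.867, -1.284, -0.002]
contact_force: [0.7, -0.5, -0.7]
grip_width: 0.0854
gripper_force: 0.0
```

Request:
arm_command(
  rows=[
    {"fingers":1,"x":0,"y":0,"z":0,"ax":0,"ay":0,"az":0},
    {"fingers":1,"x":0,"y":0,"z":0,"ax":0,"ay":0,"az":0},
    {"fingers":1,"x":0,"y":0,"z":0,"ax":0,"ay":0,"az":0},
  ],
)

```text
clock: 8.55
tcp_pos: [0.5492, -0.2233, 0.1733]
orientation: [-2.867, 1.283, 0.0]
contact_force: [-0.1, -0.1, -0.4]
grip_width: 0.0855
gripper_force: 0.0
```

```bash
python3 go.py .549 -.224 .083 -48.3; python3 - <<'E'
from bench import r
from h import *
f=r.grab_frame("wrist"); cv2.imwrite("pics/w3.png",f["frame"][:,:,::-1])
W=cloud(f); rad=np.linalg.norm(W[...,:2]-[.549,-.224],axis=-1)
m=(f["depth"]>0)&(rad<.035)&(W[...,2]>.088)&(W[...,2]<.1)
im=f["frame"]; w=(f["depth"]>0)&(im.min(-1)>150)&(abs(W[...,2]-.046)<.006)&(rad<.06)
print(m.sum(),rect(W[m][:,:2]),"strap",w.sum(),rect(W[w][:,:2]))
E
```

```text
t 8.55 tcp [ 0.5492 -0.2233  0.1733] yaw -48.2 toolz [ 0.     0.001 -1.   ] w 0.0855 F [-0.1 -0.1 -0.4] M [-0.06  0.01  0.01] gf 0.0 q [-0.47  0.7   1.11  1.88 -0.74  1.04 -1.46]
shift tool [0.0004 0.0007 0.0903] az 0.1
1722 (array([ 550.1, -224.5]), array([49.2, 13.9]), -47.9) strap 1835 (array([ 549.6, -224. ]), array([91.7, 22.1]), -18.3)
```

View pics/w3.png

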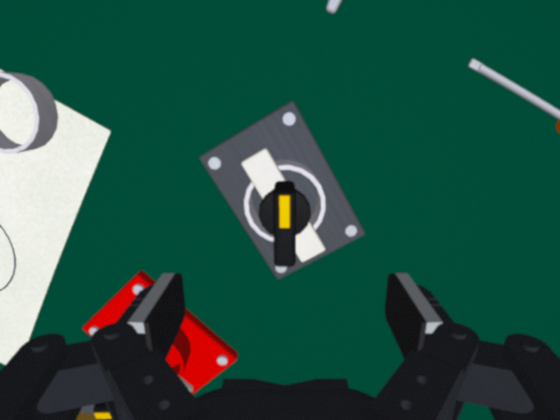

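The knob at (285,225) is released, with the bar at -47.9° and the strap at -18.3°. That puts it 29.6° past snug, with the gripper clear.

```bash
python3 -c "
from bench import r
print(r.hand_in())"
```

```text
the job is handed in; nothing more can be done
None
```

I turned the aluminium ring's knob through snug to about 29.6° past it (measured by camera) and released it, never went near the brass knob, and handed the job in at about 8.6 s; no verdict came back.

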